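# Index the dial gauge lever to its third click

### The arm

A 6-joint arm with a two-finger parallel gripper is mounted at the origin on the work surface. World frame = base frame: x ahead of the robot, y to its left, z up, the work surface at z = 0. Lengths are in m, angles in rad, forces in N, time in s.
With the tool pointing down it reaches from about 0.25 to 0.775 m from the base axis. Payload 4 kg.
Tool frame: the origin (TCP) lies between the finger pads; the fingertips stand 22 mm ahead of it and the grasp point (between the pads) lies 3 mm ahead of it (env.finger_overhang is the distance from the TCP to the fingertips, in m); x points along the fingers, y is the direction in which the jaws open and shut, and the axes are right-handed (so a half turn about x gives the same grasp; the last joint's range is limited). The gripper opens to 94 mm and grips with 3 to 60 N. Pads are 16 mm wide; open, the fingers measure 119 mm over their backs; the gripper's body (75 mm by 177 mm) begins 78 mm behind the grasp point.
Start: joints at [1.097, 0.087, 1.371, -0, 1.684, -0.103], TCP at [0.199, 0.513, 0.228] pointing down, gripper open.
Joint ranges: [-3.1, 3.1], [-0.76, 2.03], [0.27, 2.55], [-1.08, 4.22], [0.17, 2.65], [-2.57, 2.57]. Speed limits (rad/s): [2.79, 2.79, 3.14, 3.14, 3.14, 3.14].

### API

Orientations are given as a unit quaternion [w, x, y, z].
In Python, from cell import env, imaging, finder gives the robot as it stands.
- The arm moves only by the tool servo_tool, never from a script. Its argument "deltas" is a list of rows, each an object with "delta_pos": the shift along the tool's x, y, z in m, a list of three; "dr": the turn, a rotation vector about the tool's x, y, z in rad, a list of three; "claw": the opening in per cent of the stroke, from 0 (shut) to 100 (fully open). In form: [{"delta_pos": [tx, ty, tz], "dr": [ax, ay, az], "claw": claw}, ...]. A call has 1 to 20 rows; each row shifts and turns the commanded pose from where the row before left it, along the tool's axes as they then stand; what a row does not reach is not made up. A row lasts 1/10 s, in which the tool goes at most 50 mm and 8.59 degrees, less where a joint would pass 70% of its speed; a pose out of reach is approached as far as the arm can. A call with a gripper value outside its range is refused whole. The fingers move at their own pace and stop on an object; the grip force is fixed at half the most. Time passes only in rows, so rows that do not move let the fingers close. It gives the time, the measured TCP pose, the force and the opening at its end, in the units of the state.
- env.get_state(): the state, without advancing time (a new reading comes with each control period).
- imaging.capture(name): name is "scene" or "top" or "wrist"; returns the picture (420x560x3 uint8, blue, green, red); there is no depth.
- imaging.calibration(name): a dict with "fx", "fy", "cx", "cy" (pixels), "k1" (the pictures are not rectified: a ray, as slopes to the right and down, at radius r is drawn at 1 + k1 r^2 times it, then the intrinsics apply), "world_to_cam" (4x4, takes a point from world to camera coordinates); the wrist camera has in their place "T_tool_cam" (4x4, takes a point from camera to tool coordinates, whose origin is the TCP and whose axes are the tool frame's). Camera axes: x right, y down, z forward; pixel columns grow to the right and rows downward; lengths in m; the calibration is good to about 2 mm. A picture is of the moment at which its call begins: read the wrist's pose just before it. calibration takes no time and is no camera call.
- env.sign_off(): hands the job in, once; it reports no verdict.
Trained networks look in the newest picture that a camera, given by its name, has taken for a name from the list of things; names that differ only in an ending like _2 or _b are one class to them, and where a whole thing is asked for, a point or a joint stands for the part that bears it (a point fixed in the world has none). Each returns a list of dicts, best first, with "p" (0 to 1); they miss things now and then, are a little off and sometimes report something else, mostly with a low value. They report only what shows in the picture. A call takes as long as a camera call.
- finder.recognise(camera, name): "at" ([x, y, z] in m, in world coordinates, good to about 4 mm: the middle of the surface that is visible of it).
The state is a dict: "t": time; "joints": joint angles; "qvel": joint speeds; "effort": joint torques, N m; "position": TCP position; "tcp_rot": TCP orientation; "ft_force": force on the tool from outside, world axes, zero at the start; "ft_torque": the same for the moment, N m; "finger_gap": opening from 0.0 (shut) to 1.0 (fully open).
Only numpy, scipy, OpenCV 4.12 (cv2) and the standard library are available. Lean on these libraries where they do the work, as an engineer would, in place of code of your own. Each camera call takes 0.05 s, during which the arm holds its last target. There are 200 camera calls.

### The job

On the bolt inspection fixture, push the red-knobbed lever away from its home end, counting the clicks as it drops from notch to notch, and leave it resting in the third notch so that the dial gauge stands over the third station of the bolt; never let the lever run past the third notch. Push only the lever with the fingers: keep off the dial gauge, and leave the bolt, the two nuts and the ring gauge lying where they are.

Things in the scene. Friction and masses are not known exactly. Their poses are not given: they have to be found in the camera images.
- fixture: inspection fixture fixed to the table; origin on the table surface, z up. Dark base plate 12 mm thick over x -120..150, y -125..125 mm of its frame; green lever housing (see housing_top); grey cast iron V-block 58 x 80 mm, 54 mm high, centred at x +100, y 0. The lever slides along the fixture's y axis, away from home = towards +y
- housing_top (a point): centre of the flat top of the green lever housing, 52 mm above the table, at x -70, y 0 mm of the fixture; the housing is 60 mm in x by 190 mm in y. A black slot for the lever runs along y in it; on the slot's -x side a small brass mark stands level with each of the five notches
- lever_knob (a point): centre of the red ball knob (24 mm diameter) on the upright lever stem (10 mm diameter), 94 mm above the table, 42 mm above the housing's top, at x -70, y -54 mm + joint value in the fixture, whose axes it shares. A saddle at the stem's foot (22 x 16 mm) stands 5 mm above the housing's top. A bar low behind the housing links the lever to the gauge's post
- lever (a joint): lever slide along the fixture's +y, m; 0 home stop, 0.108 far stop. Starts in the smooth run (0 to 0.012). Five notches at 0.030, 0.048, 0.066 (third), 0.084, 0.102; crests between at 0.021, 0.039, 0.057, 0.075, 0.093. 6 to 10 N takes it over a crest; past a crest it snaps into the middle of the next notch and stays there when left; pushing on takes it over the next crest
- gauge: chrome dial gauge on a hinged swing arm: dial 52 mm diameter, 18 mm thick, face to +x; origin on its clamped hinge atop the post (12 mm square, 134 mm high), 130 mm above the table and 130 mm to the fixture's +x side of the knob; the dial's centre is 40 mm further in +x. All of it slides with the lever. Not to be touched
- bolt: bronze hub bolt lying loose in the V-block along the fixture's y axis: shank 24 mm diameter, 130 mm long, hexagonal head 36 mm across flats and 16 mm thick at the +y end; origin on its axis at the middle of the shank, 51 mm above the table. Not to be moved
- nut_a_mid (a point): centre of a loose steel hexagonal nut with blue nylon insert, 36 mm across flats, 27 mm high, lying flat on the table on the fixture's +y side. Not to be moved
- nut_b_mid (a point): centre of the second such nut, lying flat on the table on the fixture's -x side. Not to be moved
- ring_mid (a point): centre of the loose blue thread ring gauge, 68 mm outside and 26 mm inside diameter, 20 mm high, lying flat on the table on the fixture's -y side. Not to be moved

How it is judged:
By the outcome, as a careful person would: the job done as asked, in the order asked, and still so for the second after the job is handed in, with the robot touching nothing.
It also fails if it takes over 48 s, if anything falls off the work surface, if the arm or the gripper's body presses on something with over 40 N, if the wrist force passes 120 N, or if a joint passes its speed limit or range.

## Working session

There is one attempt and no reset: what is moved stays moved. The work goes in short steps, Python scripts to look and compute and a tool call to move; the robot and the scene stay as the last step left them, time stands still between calls to the robot, and variables do not carry over. Pictures are saved under pics/ and viewed, about 8 in all and at most 12, crops included, and the job is handed in when it is done.

Besides the shell and the picture viewer there is one more tool, called after "Emit:" in YAML: its name, and indented under it one key for each argument. servo_tool: Moves the arm, as the interface text tells. Its arguments: {"type":"object","properties":{"deltas":{"type":"array"}},"required":["deltas"]}

```bash
ls; mkdir -p pics; python3 - <<'E'
from cell import env, imaging, finder
import cv2, numpy as np
s=env.get_state(); print(s)
ims=[]
for c in ("scene","top"):
    im=imaging.capture(c); cv2.imwrite(f"pics/{c}0.png",im)
    print(c,imaging.calibration(c))
    for n in ("lever_knob","housing_top","fixture","gauge","bolt","nut_a_mid","ring_mid"):
        r=finder.recognise(c,n); print(n,[(np.round(q["at"],4).tolist(),round(q["p"],2)) for q in r[:3]])
print(env.get_state()["t"])
E
```

```text
pics
{'t': 0.0, 'joints': array([ 1.09691388e+00,  8.79446244e-02,  1.37224735e+00, -6.31887821e-05,
        1.68362624e+00, -1.03110701e-01]), 'qvel': array([ 0.0022225 ,  0.00179606,  0.00049104,  0.00145016, -0.00079783,
        0.00041457]), 'effort': array([-2.66523653e-03, -3.40184498e+01, -3.02422893e+01,  7.14936526e-02,
        3.32705432e-02, -1.88491445e-04]), 'position': array([0.1990778 , 0.51215591, 0.22631333]), 'tcp_rot': array([ 0.69478717,  0.12957974,  0.69519234, -0.13110105]), 'ft_force': array([0.33200181, 0.4721235 , 0.85399155]), 'ft_torque': array([-0.02790692, -0.03262495, -0.02091243]), 'finger_gap': 0.9973530630747025}
scene {'fx': 478.008291367842, 'fy': 478.008291367842, 'cx': 272.8443261409414, 'cy': 208.99528028421201, 'k1': -0.11302164311765753, 'world_to_cam': array([[ 0.79586975,  0.60520729,  0.01776142, -0.51329125],
       [ 0.41187755, -0.51966633, -0.74853442, -0.16193031],
       [-0.44378848,  0.60305144, -0.66285802,  1.20199964],
       [ 0.        ,  0.        ,  0.        ,  1.        ]])}
lever_knob [([0.6075, 0.0133, 0.1165], 0.66)]
hou
[... 297 characters left out ...]
fx': 504.0046356529874, 'fy': 504.0046356529874, 'cx': 278.33053616013257, 'cy': 212.18792019135026, 'k1': -0.0507804804819659, 'world_to_cam': array([[ 0.02995385, -0.99951843, -0.00810452,  0.03199066],
       [-0.99813382, -0.02947873, -0.05347792,  0.58621764],
       [ 0.05321326,  0.00969126, -0.99853614,  1.00658684],
       [ 0.        ,  0.        ,  0.        ,  1.        ]])}
lever_knob [([0.5929, 0.0226, 0.1317], 0.66)]
housing_top [([0.5698, 0.0835, 0.0085], 0.61)]
fixture [([0.5654, 0.0815, 0.0117], 0.92)]
gauge [([0.6281, 0.0123, 0.1425], 0.71)]
bolt [([0.6532, 0.0658, 0.0603], 0.93)]
nut_a_mid [([0.6676, 0.2635, 0.0287], 0.79)]
ring_mid [([0.4563, -0.0835, 0.0198], 0.83)]
0.8
```

```bash
python3 - <<'E'
import cv2,numpy as np
a=cv2.imread("pics/top0.png");b=cv2.imread("pics/scene0.png")
cv2.imwrite("pics/t0.png",cv2.resize(a[60:360,80:480],None,fx=2,fy=2,interpolation=3))
cv2.imwrite("pics/s0.png",cv2.resize(b[60:360,80:480],None,fx=2,fy=2,interpolation=3))
E
```

```text
(no output)
```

View pics/t0.png

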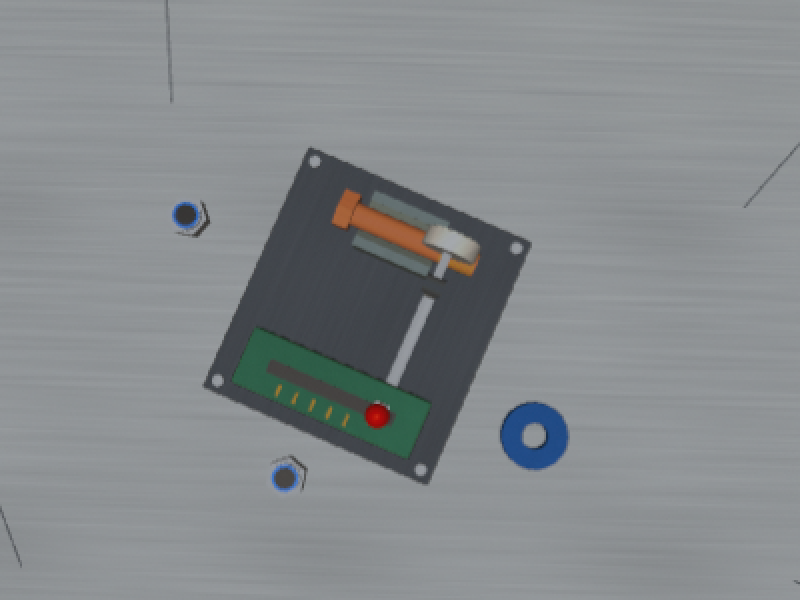

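View pics/s0.png

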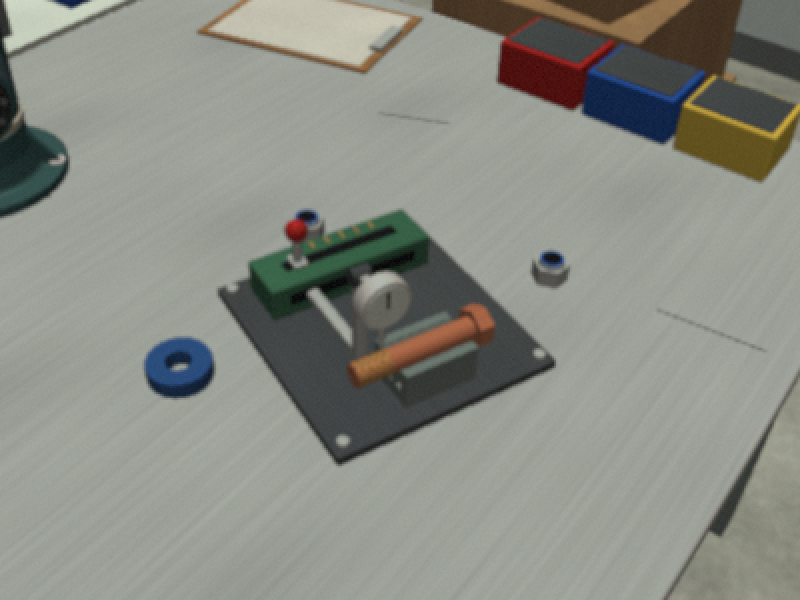

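The top view shows the fixture turned about -23°, with the knob at crop pixel (377,415). The five brass marks lie to its left, in the fixture's +y direction. The scene view agrees, and the lever is near home. Next I fit the fixture pose from corners in both views.

```bash
cat > h.py <<'E'
import numpy as np, cv2
from cell import env, imaging
from scipy.spatial.transform import Rotation as R
from scipy.optimize import least_squares
def proj(c,P):
    k=imaging.calibration(c); T=k["world_to_cam"]
    q=np.atleast_2d(P)@T[:3,:3].T+T[:3,3]; s=q[:,:2]/q[:,2:]
    s=s*(1+k["k1"]*(s**2).sum(1,keepdims=True))
    return s*[k["fx"],k["fy"]]+[k["cx"],k["cy"]]
def f2w(p,P):
    c,s=np.cos(p[2]),np.sin(p[2]); P=np.atleast_2d(P)
    return np.c_[p[0]+c*P[:,0]-s*P[:,1],p[1]+s*P[:,0]+c*P[:,1],P[:,2]]
def red(im):
    h=cv2.cvtColor(im,cv2.COLOR_BGR2HSV)
    m=(((h[...,0]<6)|(h[...,0]>174))&(h[...,1]>170)&(h[...,2]>70)).astype(np.uint8)
    m[:, :80]=0; m[:60]=0
    n,l,st,ce=cv2.connectedComponentsWithStats(m)
    return [(st[i,4],ce[i],st[i,:4]) for i in range(1,n) if st[i,4]>20]
E
python3 - <<'E'
from h import *
off=np.array([80,60])
top={( .15,.125,.012):(310,148),(.15,-.125,.012):(530,243),(-.12,-.125,.012):(428,484),(-.12,.125,.012):(204,386),
(-.04,.095,.052):(257,327),(-.1,.095,.052):(233,380),(-.1,-.095,.052):(408,458),(-.04,-.095,.052):(431,402)}
sc={(-.12,-.125,.012):(220,290),(.15,-.125,.012):(338,460),(.15,.125,.012):(552,363),
(-.04,-.095,.052):(271,288),(-.04,.095,.052):(428,237),(-.1,.095,.052):(403,211),(-.1,-.095,.052):(250,263)}
K={}
for c,D in(("top",top),("scene",sc)):
    im=cv2.imread(f"pics/{c}0.png"); P=np.array(list(D)); u=np.array(list(D.values()))/2.+off
    g=cv2.cvtColor(im,cv2.COLOR_BGR2GRAY)
    K[c]=(P,u); print(c,"red",red(im))
def fit(cs):
    f=lambda p:np.concatenate([(proj(c,f2w(p,K[c][0]))-K[c][1]).ravel() for c in cs])
    r=least_squares(f,[.57,.06,-.4],loss="soft_l1"); print(cs,r.x.round(4),np.degrees(r.x[2]).round(2),np.abs(f(r.x)).round(1)); return r.x
for cs in(["top"],["scene"],["top","scene"]): p=fit(cs)
def knob(q): return f2w(p,[[-.07+q[1],-.054+q[0],.094]])
for cs in(["top"],["scene"]):
    f=lambda q:(proj(cs[0],knob(q))-[max(red(cv2.imread(f"pics/{c}0.png")),key=lambda x:x[0] if x[2][2]<25 else 0)[1] for c in cs][0]).ravel()
    r=least_squares(f,[0.005,0]); print("knob joint,x off",r.x,knob(r.x))
np.save("p.npy",p)
s=env.get_state(); M=R.from_quat(s["tcp_rot"][[1,2,3,0]]).as_matrix(); print(M.round(3))
E
```

```text
top red [(np.int32(115), array([268.19130435, 267.62608696]), array([263, 262,  12,  12], dtype=int32))]
scene red [(np.int32(970), array([352.66907216,  95.87216495]), array([330,  79,  57,  35], dtype=int32)), (np.int32(73), array([227.97260274, 174.67123288]), array([224, 170,   9,  10], dtype=int32))]
['top'] [ 0.5609  0.0836 -0.3807] -21.81 [0.2 1.4 1.6 0.8 0.1 0.8 0.7 0.2 0.8 1.1 1.2 0.5 0.5 0.7 1.3 0.3]
['scene'] [ 0.5652  0.084  -0.3857] -22.1 [1.6 0.8 0.5 0.7 3.1 0.3 0.5 3.1 1.9 0.  0.1 1.4 1.4 0.9]
['top', 'scene'] [ 0.562   0.0839 -0.381 ] -21.83 [0.3 2.  1.5 1.3 0.1 0.2 0.8 0.4 0.9 1.7 1.3 0.1 0.3 0.1 1.1 0.3 2.8 1.1
 1.4 0.1 1.8 1.3 0.7 2.6 0.5 0.7 1.6 1.9 2.7 1.3]
knob joint,x off [ 0.0042439  -0.00183263] [[0.47686002 0.06444031 0.094     ]]
knob joint,x off [ 0.00627154 -0.00100124] [[0.47838571 0.06601347 0.094     ]]
[[ 0.     0.362  0.932]
 [ 0.     0.932 -0.362]
 [-1.     0.    -0.   ]]
```

The pose is consistent: knob at about (0.477, 0.065), joint at about 5 mm. The tool's y already matches fixture +y and its z matches fixture +x. I'll move behind the knob at travel height with the fingers shut.

Emit:
servo_tool:
  deltas:
    - {"delta_pos":[0,-0.01,0.011],"dr":[0,0,0],"claw":0}
    - {"delta_pos":[0,-0.019,0.0215],"dr":[0,0,0],"claw":0}
    - {"delta_pos":[0,-0.019,0.0215],"dr":[0,0,0],"claw":0}
    - {"delta_pos":[0,-0.019,0.0215],"dr":[0,0,0],"claw":0}
    - {"delta_pos":[0,-0.019,0.0215],"dr":[0,0,0],"claw":0}
    - {"delta_pos":[0,-0.019,0.0215],"dr":[0,0,0],"claw":0}
    - {"delta_pos":[0,-0.019,0.0215],"dr":[0,0,0],"claw":0}
    - {"delta_pos":[0,-0.019,0.0215],"dr":[0,0,0],"claw":0}
    - {"delta_pos":[0,-0.019,0.0215],"dr":[0,0,0],"claw":0}
    - {"delta_pos":[0,-0.019,0.0215],"dr":[0,0,0],"claw":0}
    - {"delta_pos":[0,-0.019,0.0215],"dr":[0,0,0],"claw":0}
    - {"delta_pos":[0,-0.019,0.0215],"dr":[0,0,0],"claw":0}
    - {"delta_pos":[0,-0.019,0.0215],"dr":[0,0,0],"claw":0}
    - {"delta_pos":[0,-0.019,0.0215],"dr":[0,0,0],"claw":0}
    - {"delta_pos":[0,-0.019,0.0215],"dr":[0,0,0],"claw":0}
    - {"delta_pos":[0,-0.019,0.0215],"dr":[0,0,0],"claw":0}
    - {"delta_pos":[0,-0.019,0.0215],"dr":[0,0,0],"claw":0}
    - {"delta_pos":[0,-0.019,0.0215],"dr":[0,0,0],"claw":0}
    - {"delta_pos":[0,-0.019,0.0215],"dr":[0,0,0],"claw":0}
    - {"delta_pos":[0,-0.019,0.0215],"dr":[0,0,0],"claw":0}

```text
t: 2.8
position: [0.4557, 0.013, 0.2276]
tcp_rot: [0.695, 0.131, 0.695, -0.131]
ft_force: [-0.2, 0.7, -0.8]
finger_gap: 0.006
```

```bash
cat > st.py <<'E'
from h import *
import sys
s=env.get_state(); p=np.load("p.npy"); c,sn=np.cos(p[2]),np.sin(p[2])
W=np.array([[c,sn],[-sn,c]])
M=R.from_quat(s["tcp_rot"][[1,2,3,0]]).as_matrix()
print("t",s["t"],"tcp",s["position"].round(4),"gap",round(s["finger_gap"],3),"| fixture xy mm",(W@(s["position"][:2]-p[:2])*1e3).round(1),"F fixture xy",(W@s["ft_force"][:2]).round(2),"Fz",s["ft_force"][2].round(2))
if len(sys.argv)>1: print(M.round(3))
E
python3 st.py 1
python3 - <<'E'
from h import *
im=imaging.capture("wrist"); cv2.imwrite("pics/w0.png",im)
E
```

```text
t 2.8 tcp [0.4557 0.013  0.2276] gap 0.006 | fixture xy mm [ -72.4 -105.4] F fixture xy [-0.43  0.54] Fz -0.78
[[ 0.     0.363  0.932]
 [-0.     0.932 -0.363]
 [-1.    -0.     0.   ]]
```

View pics/w0.png

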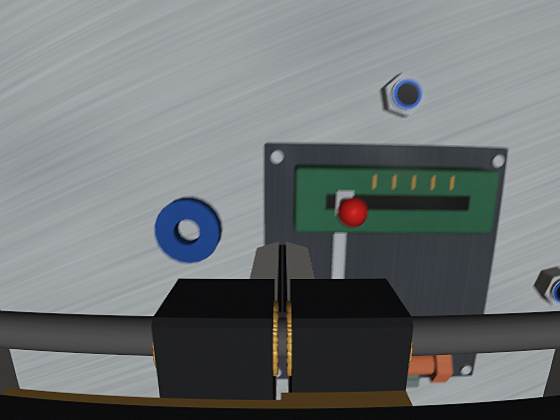

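The wrist view shows the shut fingers (282,245) to the left (-y) of the red knob (352,212), with the way down clear. I'll locate the knob from this view as a third check.

```bash
cat >> h.py <<'E'
def wrist_pt(uv,z):
    s=env.get_state(); k=imaging.calibration("wrist")
    M=R.from_quat(s["tcp_rot"][[1,2,3,0]]).as_matrix(); T=k["T_tool_cam"]
    d=(np.array(uv)-[k["cx"],k["cy"]])/[k["fx"],k["fy"]]; x=d.copy()
    for _ in range(20): x=d/(1+k["k1"]*(x@x))
    r=M@T[:3,:3]@np.r_[x,1]; o=s["position"]+M@T[:3,3]
    w=o+r*(z-o[2])/r[2]; p=np.load("p.npy"); c,sn=np.cos(p[2]),np.sin(p[2])
    return w.round(4),(np.array([[c,sn],[-sn,c]])@(w[:2]-p[:2])*1e3).round(1)
E
python3 - <<'E'
from h import *
for r in red(cv2.imread("pics/w0.png")): print(r, wrist_pt(r[1],.094))
for u in [(375,181),(394,181),(413,182),(433,183),(452,183),(295,166),(498,170),(295,232),(493,232)]: print(u,wrist_pt(u,.052))
E
```

```text
(np.int32(637), array([352.85400314, 211.57456829]), array([339, 198,  29,  28], dtype=int32)) (array([0.479 , 0.0618, 0.094 ]), array([-68.8, -51.4]))
(375, 181) (array([0.4717, 0.0936, 0.052 ]), array([-87.4, -24.6]))
(394, 181) (array([0.478 , 0.1098, 0.052 ]), array([-87.6,  -7.2]))
(413, 182) (array([0.4852, 0.1259, 0.052 ]), array([-86.9,  10.4]))
(433, 183) (array([0.4928, 0.143 , 0.052 ]), array([-86.3,  29.1]))
(452, 183) (array([0.4993, 0.1598, 0.052 ]), array([-86.5,  47.1]))
(295, 166) (array([0.433 , 0.0314, 0.052 ]), array([-100.2,  -96.7]))
(498, 170) (array([0.5035, 0.2047, 0.052 ]), array([-99.2,  90.3]))
(295, 232) (array([0.4898, 0.0096, 0.052 ]), array([-39.4, -95.9]))
(493, 232) (array([0.5596, 0.1856, 0.052 ]), array([-40. ,  93.5]))
```

Emit:
servo_tool:
  deltas:
    - {"delta_pos":[0.012,0,0.002],"dr":[0,0,0],"claw":0}
    - {"delta_pos":[0.022,0,0],"dr":[0,0,0],"claw":0}
    - {"delta_pos":[0.022,0,0],"dr":[0,0,0],"claw":0}
    - {"delta_pos":[0.022,0,0],"dr":[0,0,0],"claw":0}
    - {"delta_pos":[0.022,0,0],"dr":[0,0,0],"claw":0}
    - {"delta_pos":[0.014,0,0],"dr":[0,0,0],"claw":0}
    - {"delta_pos":[0.006,0,0],"dr":[0,0,0],"claw":0}
    - {"delta_pos":[0,0.008,0],"dr":[0,0,0],"claw":0}
    - {"delta_pos":[0,0.008,0],"dr":[0,0,0],"claw":0}
    - {"delta_pos":[0,0.004,0],"dr":[0,0,0],"claw":0}
    - {"delta_pos":[0,0,0],"dr":[0,0,0],"claw":0}

```text
t: 3.95
position: [0.4659, 0.0335, 0.1085]
tcp_rot: [0.696, 0.13, 0.694, -0.13]
ft_force: [-0.3, -0.1, -1.2]
finger_gap: 0.0
```

```bash
python3 st.py; python3 - <<'E'
from h import *
im=imaging.capture("wrist"); cv2.imwrite("pics/w1.png",im)
for r in red(im): print(r,wrist_pt(r[1],.094))
E
```

```text
t 3.95 tcp [0.4659 0.0335 0.1085] gap 0.0 | fixture xy mm [-70.5 -82.6] F fixture xy [-0.23 -0.25] Fz -1.17
(np.int32(1658), array([352.9119421 , 259.28528347]), array([329, 237,  48,  42], dtype=int32)) (array([0.4758, 0.0665, 0.094 ]), array([-73.6, -48.2]))
```

View pics/w1.png

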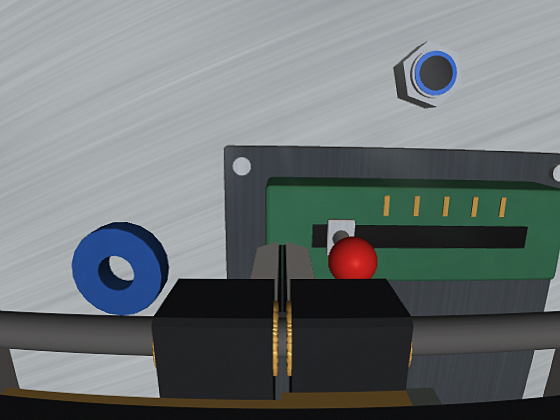

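The view matches the numbers: the finger is about 9 mm short of the knob and lined up with it. Now I advance in small steps, watching position and force.

Emit:
servo_tool:
  deltas:
    - {"delta_pos":[0,0.002,0],"dr":[0,0,0],"claw":0}
    - {"delta_pos":[0,0.003,0],"dr":[0,0,0],"claw":0}
    - {"delta_pos":[0,0.003,0],"dr":[0,0,0],"claw":0}
    - {"delta_pos":[0,0.003,0],"dr":[0,0,0],"claw":0}
    - {"delta_pos":[0,0.002,0],"dr":[0,0,0],"claw":0}
    - {"delta_pos":[0,0.002,0],"dr":[0,0,0],"claw":0}

```text
t: 4.6
position: [0.4704, 0.0465, 0.1075]
tcp_rot: [0.695, 0.13, 0.695, -0.131]
ft_force: [-1.2, -2.5, -0.2]
finger_gap: 0.002
```

```bash
python3 st.py; python3 - <<'E'
from h import *
im=imaging.capture("wrist"); cv2.imwrite("pics/w2.png",im)
for r in red(im): print(r)
for i,c in enumerate(("top","scene")):
    im=imaging.capture(c); cv2.imwrite(f"pics/{c}2.png",im); print(c,[(r[1].round(1),r[0]) for r in red(im)])
E
```

```text
t 4.6 tcp [0.4704 0.0465 0.1075] gap 0.002 | fixture xy mm [-71.2 -68.8] F fixture xy [-0.12 -2.78] Fz -0.19
(np.int32(1549), array([333.14654616, 259.97224015]), array([310, 239,  47,  40], dtype=int32))
top []
scene [(array([352.9,  95.9]), np.int32(976)), (array([230.2, 173.6]), np.int32(63))]
```

In contact at 2.8 N. The knob's blob centre sits at column 333 in the wrist view when it touches the finger, so a jump to the right will show a click.

Emit:
servo_tool:
  deltas:
    - {"delta_pos":[0,0.002,0],"dr":[0,0,0],"claw":0}
    - {"delta_pos":[0,0.002,0],"dr":[0,0,0],"claw":0}
    - {"delta_pos":[0,0.002,0],"dr":[0,0,0],"claw":0}
    - {"delta_pos":[0,0.002,0],"dr":[0,0,0],"claw":0}
    - {"delta_pos":[0,0.001,0],"dr":[0,0,0],"claw":0}

```text
t: 5.25
position: [0.4729, 0.0529, 0.1075]
tcp_rot: [0.695, 0.128, 0.695, -0.133]
ft_force: [-2.9, -9.2, 2.2]
finger_gap: 0.002
```

```bash
cat > k.py <<'E'
from h import *
im=imaging.capture("wrist"); print([(r[1].round(1),r[0],r[2]) for r in red(im)])
E
python3 st.py; python3 k.py
```

```text
t 5.25 tcp [0.4729 0.0529 0.1075] gap 0.002 | fixture xy mm [-71.2 -62. ] F fixture xy [ 0.72 -9.6 ] Fz 2.18
[(array([332.6, 259.9]), np.int32(1530), array([310, 239,  46,  40], dtype=int32))]
```

Emit:
servo_tool:
  deltas:
    - {"delta_pos":[0,0.001,0],"dr":[0,0,0],"claw":0}
    - {"delta_pos":[0,0.001,0],"dr":[0,0,0],"claw":0}

```text
t: 5.5
position: [0.4739, 0.0554, 0.1075]
tcp_rot: [0.695, 0.129, 0.695, -0.132]
ft_force: [-1.7, -4.5, 1.3]
finger_gap: 0.005
```

```bash
python3 st.py; python3 k.py
```

```text
t 5.5 tcp [0.4739 0.0554 0.1075] gap 0.005 | fixture xy mm [-71.2 -59.3] F fixture xy [ 0.04 -4.81] Fz 1.27
[(array([332.7, 259.9]), np.int32(1537), array([310, 239,  46,  40], dtype=int32))]
```

Emit:
servo_tool:
  deltas:
    - {"delta_pos":[0,0.001,0],"dr":[0,0,0],"claw":0}
    - {"delta_pos":[0,0,0],"dr":[0,0,0],"claw":0}

```text
t: 5.75
position: [0.4749, 0.0581, 0.1075]
tcp_rot: [0.695, 0.131, 0.695, -0.13]
ft_force: [-0.3, -3.0, 0.6]
finger_gap: 0.003
```

```bash
python3 st.py; python3 k.py
```

```text
t 5.75 tcp [0.4749 0.0581 0.1075] gap 0.003 | fixture xy mm [-71.2 -56.4] F fixture xy [ 0.79 -2.86] Fz 0.55
[(array([333., 260.]), np.int32(1543), array([310, 239,  47,  40], dtype=int32))]
```

Emit:
servo_tool:
  deltas:
    - {"delta_pos":[0,0.001,0],"dr":[0,0,0],"claw":0}
    - {"delta_pos":[0,0,0],"dr":[0,0,0],"claw":0}

```text
t: 6.0
position: [0.4754, 0.0595, 0.1075]
tcp_rot: [0.695, 0.131, 0.695, -0.13]
ft_force: [-0.0, -0.9, 0.5]
finger_gap: 0.006
```

```bash
python3 st.py; python3 k.py
```

```text
t 6.0 tcp [0.4754 0.0595 0.1075] gap 0.006 | fixture xy mm [-71.3 -54.9] F fixture xy [ 0.33 -0.87] Fz 0.52
[(array([333.1, 260.1]), np.int32(1539), array([310, 239,  47,  40], dtype=int32))]
```

Emit:
servo_tool:
  deltas:
    - {"delta_pos":[0,0.001,0],"dr":[0,0,0],"claw":0}
    - {"delta_pos":[0,0,0],"dr":[0,0,0],"claw":0}

```text
t: 6.25
position: [0.4756, 0.0604, 0.1075]
tcp_rot: [0.695, 0.131, 0.695, -0.13]
ft_force: [0.2, -0.5, -0.1]
finger_gap: 0.006
```

```bash
python3 st.py; python3 k.py
```

```text
t 6.25 tcp [0.4756 0.0604 0.1075] gap 0.006 | fixture xy mm [-71.5 -54. ] F fixture xy [ 0.34 -0.43] Fz -0.06
[(array([333.3, 260.3]), np.int32(1525), array([310, 240,  47,  39], dtype=int32))]
```

Emit:
servo_tool:
  deltas:
    - {"delta_pos":[0,0.001,0],"dr":[0,0,0],"claw":0}
    - {"delta_pos":[0,0,0],"dr":[0,0,0],"claw":0}

```text
t: 6.5
position: [0.4758, 0.0612, 0.1075]
tcp_rot: [0.695, 0.131, 0.695, -0.13]
ft_force: [0.2, 0.4, 0.4]
finger_gap: 0.007
```

```bash
python3 st.py; python3 k.py
```

```text
t 6.5 tcp [0.4758 0.0612 0.1075] gap 0.007 | fixture xy mm [-71.6 -53.2] F fixture xy [0.03 0.44] Fz 0.45
[(array([333.6, 260.5]), np.int32(1529), array([311, 240,  47,  39], dtype=int32))]
```

```bash
cat > q.py <<'E'
from h import *
import subprocess,sys
p=np.load("p.npy"); im=imaging.capture("scene"); r=[x for x in red(im) if x[2][2]<25]
if len(sys.argv)>1: cv2.imwrite(sys.argv[1],im)
for x in r:
    f=lambda q:(proj("scene",f2w(p,[[-.07+q[1],-.054+q[0],.094]]))-x[1]).ravel()
    print("scene knob",x[0],x[1].round(1),"q mm",(least_squares(f,[.03,0]).x*1e3).round(1))
E
python3 q.py; python3 k.py
```

```text
scene knob 60 [236.8 171.8] q mm [26.4 -0.8]
[(array([334. , 260.5]), np.int32(1543), array([311, 240,  47,  39], dtype=int32))]
```

Emit:
servo_tool:
  deltas:
    - {"delta_pos":[0,0,0],"dr":[0,0,0],"claw":0}
    - {"delta_pos":[0,0,0],"dr":[0,0,0],"claw":0}
    - {"delta_pos":[0,0,0],"dr":[0,0,0],"claw":0}

```text
t: 6.95
position: [0.4759, 0.0608, 0.1075]
tcp_rot: [0.695, 0.13, 0.695, -0.13]
ft_force: [0.9, 0.6, 0.0]
finger_gap: 0.002
```

```bash
python3 st.py; python3 k.py;python3 q.py
```

```text
t 6.95 tcp [0.4759 0.0608 0.1075] gap 0.002 | fixture xy mm [-71.4 -53.6] F fixture xy [0.58 0.9 ] Fz 0.03
[(array([334.5, 260.4]), np.int32(1570), array([311, 239,  48,  40], dtype=int32))]
scene knob 61 [236.8 171.8] q mm [26.2 -0.7]
```

```bash
python3 - <<'E'
from h import *
im=imaging.capture("wrist"); cv2.imwrite("pics/w3.png",cv2.resize(im[120:330,200:480],None,fx=2.8,fy=2.8,interpolation=2))
E
python3 st.py
```

```text
t 7.1 tcp [0.4759 0.0607 0.1075] gap 0.006 | fixture xy mm [-71.4 -53.6] F fixture xy [0.05 0.42] Fz -0.12
```

View pics/w3.png

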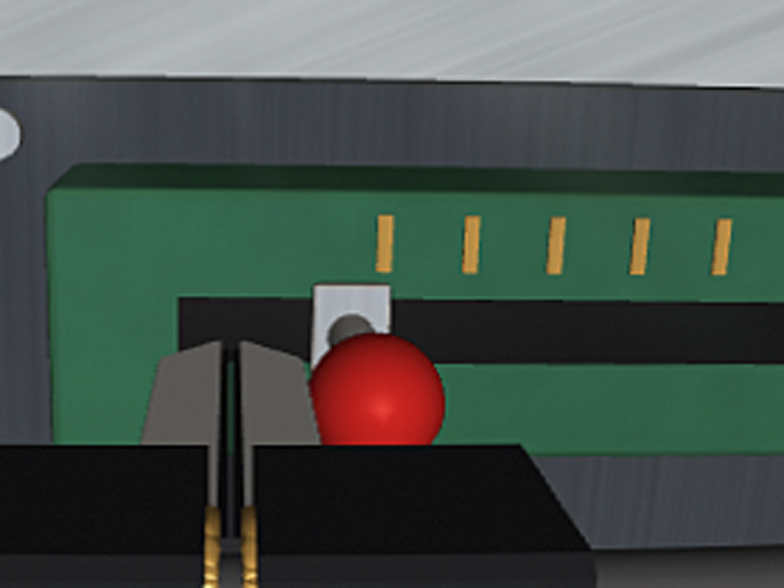

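The saddle stands about 7 mm short of the first mark, so q is about 22–23 mm: the lever is balanced near the first crest with the force near zero. I'll go on gently.

Emit:
servo_tool:
  deltas:
    - {"delta_pos":[0,0.001,0],"dr":[0,0,0],"claw":0}
    - {"delta_pos":[0,0,0],"dr":[0,0,0],"claw":0}
    - {"delta_pos":[0,0,0],"dr":[0,0,0],"claw":0}

```text
t: 7.4
position: [0.4763, 0.0617, 0.1075]
tcp_rot: [0.695, 0.13, 0.695, -0.13]
ft_force: [0.6, 0.2, -0.4]
finger_gap: 0.002
```

```bash
python3 st.py; python3 k.py
```

```text
t 7.4 tcp [0.4763 0.0617 0.1075] gap 0.002 | fixture xy mm [-71.4 -52.5] F fixture xy [0.55 0.38] Fz -0.41
[(array([346.6, 260.7]), np.int32(1592), array([323, 240,  48,  39], dtype=int32))]
```

Emit:
servo_tool:
  deltas:
    - {"delta_pos":[0,0.001,0],"dr":[0,0,0],"claw":0}
    - {"delta_pos":[0,0,0],"dr":[0,0,0],"claw":0}
    - {"delta_pos":[0,0,0],"dr":[0,0,0],"claw":0}

```text
t: 7.75
position: [0.4766, 0.0626, 0.1075]
tcp_rot: [0.695, 0.13, 0.695, -0.13]
ft_force: [0.1, 0.1, 0.0]
finger_gap: -0.0
```

```bash
python3 st.py; python3 k.py
```

```text
t 7.75 tcp [0.4766 0.0626 0.1075] gap -0.0 | fixture xy mm [-71.4 -51.6] F fixture xy [0.09 0.18] Fz 0.01
[(array([344.5, 260.7]), np.int32(1591), array([321, 240,  48,  39], dtype=int32))]
```

Click 1: the knob jumped about 6.5 mm ahead of the finger. That sets contact TCP y = q − 75.8 mm. The second crest (39) then falls at about −36.8, and the lever should snap near −35.5.

Emit:
servo_tool:
  deltas:
    - {"delta_pos":[0,0.002,0],"dr":[0,0,0],"claw":0}
    - {"delta_pos":[0,0.002,0],"dr":[0,0,0],"claw":0}
    - {"delta_pos":[0,0.002,0],"dr":[0,0,0],"claw":0}
    - {"delta_pos":[0,0.002,0],"dr":[0,0,0],"claw":0}
    - {"delta_pos":[0,0.002,0],"dr":[0,0,0],"claw":0}
    - {"delta_pos":[0,0.002,0],"dr":[0,0,0],"claw":0}
    - {"delta_pos":[0,0.001,0],"dr":[0,0,0],"claw":0}
    - {"delta_pos":[0,0,0],"dr":[0,0,0],"claw":0}
    - {"delta_pos":[0,0,0],"dr":[0,0,0],"claw":0}

```text
t: 8.7
position: [0.4811, 0.0742, 0.1075]
tcp_rot: [0.695, 0.13, 0.695, -0.131]
ft_force: [-1.6, -2.1, 0.7]
finger_gap: 0.007
```

```bash
python3 st.py; python3 k.py; python3 q.py
```

```text
t 8.7 tcp [0.4811 0.0742 0.1075] gap 0.007 | fixture xy mm [-71.5 -39.1] F fixture xy [-0.69 -2.54] Fz 0.74
[(array([332.9, 260.3]), np.int32(1514), array([310, 240,  47,  39], dtype=int32))]
scene knob 49 [242.8 169.7] q mm [40.3 -0.8]
```

Emit:
servo_tool:
  deltas:
    - {"delta_pos":[0,0.001,0],"dr":[0,0,0],"claw":0}
    - {"delta_pos":[0,0,0],"dr":[0,0,0],"claw":0}
    - {"delta_pos":[0,0,0],"dr":[0,0,0],"claw":0}

```text
t: 9.1
position: [0.4819, 0.0763, 0.1075]
tcp_rot: [0.695, 0.131, 0.695, -0.13]
ft_force: [0.1, -0.7, -0.1]
finger_gap: 0.005
```

```bash
python3 st.py; python3 k.py
```

```text
t 9.1 tcp [0.4819 0.0763 0.1075] gap 0.005 | fixture xy mm [-71.5 -36.9] F fixture xy [ 0.38 -0.59] Fz -0.09
[(array([333.2, 260.4]), np.int32(1522), array([310, 240,  47,  39], dtype=int32))]
```

Emit:
servo_tool:
  deltas:
    - {"delta_pos":[0,0.001,0],"dr":[0,0,0],"claw":0}
    - {"delta_pos":[0,0,0],"dr":[0,0,0],"claw":0}
    - {"delta_pos":[0,0,0],"dr":[0,0,0],"claw":0}
    - {"delta_pos":[0,0,0],"dr":[0,0,0],"claw":0}

```text
t: 9.55
position: [0.482, 0.0769, 0.1075]
tcp_rot: [0.695, 0.131, 0.695, -0.13]
ft_force: [0.9, 0.1, 0.3]
finger_gap: 0.007
```

```bash
python3 st.py; python3 k.py; python3 q.py
```

```text
t 9.55 tcp [0.482  0.0769 0.1075] gap 0.007 | fixture xy mm [-71.7 -36.3] F fixture xy [0.82 0.39] Fz 0.27
[(array([333.4, 260.5]), np.int32(1518), array([310, 240,  47,  39], dtype=int32))]
scene knob 51 [244.  169.5] q mm [42.7 -0.4]
```

Emit:
servo_tool:
  deltas:
    - {"delta_pos":[0,0.001,0],"dr":[0,0,0],"claw":0}
    - {"delta_pos":[0,0,0],"dr":[0,0,0],"claw":0}
    - {"delta_pos":[0,0,0],"dr":[0,0,0],"claw":0}
    - {"delta_pos":[0,0,0],"dr":[0,0,0],"claw":0}

```text
t: 10.05
position: [0.4824, 0.0776, 0.1075]
tcp_rot: [0.695, 0.13, 0.695, -0.13]
ft_force: [0.6, -0.3, -0.1]
finger_gap: 0.002
```

```bash
python3 st.py; python3 k.py; python3 q.py
```

```text
t 10.05 tcp [0.4824 0.0776 0.1075] gap 0.002 | fixture xy mm [-71.6 -35.4] F fixture xy [ 0.62 -0.06] Fz -0.09
[(array([333.6, 260.5]), np.int32(1529), array([310, 240,  48,  39], dtype=int32))]
scene knob 51 [244.5 169.6] q mm [43.5  0.5]
```

Emit:
servo_tool:
  deltas:
    - {"delta_pos":[0,0.001,0],"dr":[0,0,0],"claw":0}
    - {"delta_pos":[0,0,0],"dr":[0,0,0],"claw":0}
    - {"delta_pos":[0,0,0],"dr":[0,0,0],"claw":0}
    - {"delta_pos":[0,0,0],"dr":[0,0,0],"claw":0}
    - {"delta_pos":[0,0,0],"dr":[0,0,0],"claw":0}

```text
t: 10.65
position: [0.4827, 0.0784, 0.1075]
tcp_rot: [0.695, 0.13, 0.695, -0.13]
ft_force: [1.0, -0.2, -1.0]
finger_gap: 0.004
```

```bash
python3 st.py; python3 k.py; python3 q.py
```

```text
t 10.65 tcp [0.4827 0.0784 0.1075] gap 0.004 | fixture xy mm [-71.6 -34.6] F fixture xy [0.98 0.23] Fz -0.96
[(array([346.6, 260.8]), np.int32(1580), array([323, 240,  48,  39], dtype=int32))]
scene knob 63 [246.9 168.3] q mm [49.8 -0.8]
```

Click 2: the knob is again about 6.6 mm ahead of the finger and the scene view gives q of about 48–50 mm. The third crest falls at TCP y of about −18.8, and I must stay well short of −0.8.

Emit:
servo_tool:
  deltas:
    - {"delta_pos":[0,0.002,0],"dr":[0,0,0],"claw":0}
    - {"delta_pos":[0,0.002,0],"dr":[0,0,0],"claw":0}
    - {"delta_pos":[0,0.002,0],"dr":[0,0,0],"claw":0}
    - {"delta_pos":[0,0.002,0],"dr":[0,0,0],"claw":0}
    - {"delta_pos":[0,0.002,0],"dr":[0,0,0],"claw":0}
    - {"delta_pos":[0,0.002,0],"dr":[0,0,0],"claw":0}
    - {"delta_pos":[0,0.002,0],"dr":[0,0,0],"claw":0}
    - {"delta_pos":[0,0,0],"dr":[0,0,0],"claw":0}
    - {"delta_pos":[0,0,0],"dr":[0,0,0],"claw":0}
    - {"delta_pos":[0,0,0],"dr":[0,0,0],"claw":0}

```text
t: 11.75
position: [0.4878, 0.0912, 0.1075]
tcp_rot: [0.695, 0.13, 0.695, -0.131]
ft_force: [-1.1, -3.4, 1.3]
finger_gap: 0.003
```

```bash
python3 st.py; python3 k.py; python3 q.py
```

```text
t 11.75 tcp [0.4878 0.0912 0.1075] gap 0.003 | fixture xy mm [-71.6 -20.9] F fixture xy [ 0.28 -3.57] Fz 1.31
[(array([332.9, 260.4]), np.int32(1503), array([310, 240,  47,  39], dtype=int32))]
scene knob 49 [250.6 167.3] q mm [58.2 -0.3]
```

Emit:
servo_tool:
  deltas:
    - {"delta_pos":[0,0.001,0],"dr":[0,0,0],"claw":0}
    - {"delta_pos":[0,0,0],"dr":[0,0,0],"claw":0}
    - {"delta_pos":[0,0,0],"dr":[0,0,0],"claw":0}

```text
t: 12.15
position: [0.4884, 0.093, 0.1075]
tcp_rot: [0.695, 0.131, 0.695, -0.13]
ft_force: [1.4, -1.5, -0.2]
finger_gap: 0.002
```

```bash
python3 st.py; python3 k.py
```

```text
t 12.15 tcp [0.4884 0.093  0.1075] gap 0.002 | fixture xy mm [-71.7 -18.9] F fixture xy [ 1.86 -0.84] Fz -0.18
[(array([333.3, 260.5]), np.int32(1511), array([310, 240,  47,  39], dtype=int32))]
```

Emit:
servo_tool:
  deltas:
    - {"delta_pos":[0,0.001,0],"dr":[0,0,0],"claw":0}
    - {"delta_pos":[0,0,0],"dr":[0,0,0],"claw":0}
    - {"delta_pos":[0,0,0],"dr":[0,0,0],"claw":0}
    - {"delta_pos":[0,0,0],"dr":[0,0,0],"claw":0}

```text
t: 12.6
position: [0.4886, 0.0936, 0.1075]
tcp_rot: [0.695, 0.131, 0.695, -0.13]
ft_force: [0.8, -0.5, 0.3]
finger_gap: 0.004
```

```bash
python3 st.py; python3 k.py
```

```text
t 12.6 tcp [0.4886 0.0936 0.1075] gap 0.004 | fixture xy mm [-71.8 -18.3] F fixture xy [ 0.91 -0.18] Fz 0.27
[(array([333.4, 260.6]), np.int32(1509), array([310, 240,  47,  39], dtype=int32))]
```

Emit:
servo_tool:
  deltas:
    - {"delta_pos":[0,0.001,0],"dr":[0,0,0],"claw":0}
    - {"delta_pos":[0,0,0],"dr":[0,0,0],"claw":0}
    - {"delta_pos":[0,0,0],"dr":[0,0,0],"claw":0}
    - {"delta_pos":[0,0,0],"dr":[0,0,0],"claw":0}

```text
t: 13.05
position: [0.4889, 0.0945, 0.1075]
tcp_rot: [0.695, 0.13, 0.695, -0.13]
ft_force: [0.1, -0.1, 0.2]
finger_gap: 0.005
```

```bash
python3 st.py; python3 k.py
```

```text
t 13.05 tcp [0.4889 0.0945 0.1075] gap 0.005 | fixture xy mm [-71.8 -17.4] F fixture xy [ 0.16 -0.01] Fz 0.15
[(array([333.7, 260.7]), np.int32(1518), array([311, 240,  47,  39], dtype=int32))]
```

Emit:
servo_tool:
  deltas:
    - {"delta_pos":[0,0.001,0],"dr":[0,0,0],"claw":0}
    - {"delta_pos":[0,0,0],"dr":[0,0,0],"claw":0}
    - {"delta_pos":[0,0,0],"dr":[0,0,0],"claw":0}
    - {"delta_pos":[0,0,0],"dr":[0,0,0],"claw":0}

```text
t: 13.5
position: [0.4893, 0.0953, 0.1075]
tcp_rot: [0.695, 0.13, 0.695, -0.13]
ft_force: [0.0, -0.1, 0.3]
finger_gap: 0.006
```

```bash
python3 st.py; python3 k.py; python3 q.py
```

```text
t 13.5 tcp [0.4893 0.0953 0.1075] gap 0.006 | fixture xy mm [-71.8 -16.5] F fixture xy [ 0.08 -0.11] Fz 0.29
[(array([346.5, 261. ]), np.int32(1571), array([323, 240,  48,  39], dtype=int32))]
scene knob 61 [254.6 165.7] q mm [68.  -0.9]
```

Click 3: q is about 66 (scene 68, less its steady bias of about 2 mm). I back off in −y, then go up and clear.

Emit:
servo_tool:
  deltas:
    - {"delta_pos":[0,-0.005,0],"dr":[0,0,0],"claw":0}
    - {"delta_pos":[0,-0.01,0],"dr":[0,0,0],"claw":0}
    - {"delta_pos":[0,-0.01,0],"dr":[0,0,0],"claw":0}
    - {"delta_pos":[-0.01,-0.005,0],"dr":[0,0,0],"claw":0}
    - {"delta_pos":[-0.02,0,0],"dr":[0,0,0],"claw":0}
    - {"delta_pos":[-0.025,0,0],"dr":[0,0,0],"claw":0}
    - {"delta_pos":[-0.025,0,0],"dr":[0,0,0],"claw":0}
    - {"delta_pos":[-0.025,0,0],"dr":[0,0,0],"claw":0}
    - {"delta_pos":[-0.015,0,-0.01],"dr":[0,0,0],"claw":0}
    - {"delta_pos":[0,0,-0.02],"dr":[0,0,0],"claw":0}
    - {"delta_pos":[0,0,-0.025],"dr":[0,0,0],"claw":0}
    - {"delta_pos":[0,0,-0.025],"dr":[0,0,0],"claw":0}
    - {"delta_pos":[0,0,-0.025],"dr":[0,0,0],"claw":0}
    - {"delta_pos":[0,0,-0.025],"dr":[0,0,0],"claw":0}
    - {"delta_pos":[0,0,-0.01],"dr":[0,0,0],"claw":0}
    - {"delta_pos":[0,0,0],"dr":[0,0,0],"claw":0}
    - {"delta_pos":[0,0,0],"dr":[0,0,0],"claw":0}

```text
t: 15.3
position: [0.3485, 0.1177, 0.2279]
tcp_rot: [0.696, 0.131, 0.694, -0.13]
ft_force: [1.3, 0.1, -0.4]
finger_gap: 0.003
```

```bash
python3 st.py; python3 q.py pics/scene9.png; python3 - <<'E'
from h import *
im=imaging.capture("top"); print("top red",red(im)); a=im[160:340,120:380]
p=np.load("p.npy")
for r in red(im):
    f=lambda q:(proj("top",f2w(p,[[-.07+q[1],-.054+q[0],.094]]))-r[1]).ravel()
    print("top q",least_squares(f,[.03,0]).x*1e3)
b=cv2.imread("pics/scene9.png")[120:300,140:400]
cv2.imwrite("pics/end.png",cv2.resize(np.hstack([a,b]),None,fx=1.53,fy=1.53,interpolation=2))
o=[cv2.imread("pics/top0.png"),im]
for n,(y,x) in {"nuta":(167,172),"nutb":(296,224),"ring":(277,347),"head":(165,252)}.items():
    t=o[0][y-16:y+16,x-16:x+16]; m=cv2.matchTemplate(o[1][y-24:y+24,x-24:x+24],t,cv2.TM_CCOEFF_NORMED); print(n,cv2.minMaxLoc(m)[1::2])
E
```

```text
t 15.3 tcp [0.3485 0.1177 0.2279] gap 0.003 | fixture xy mm [-210.8  -48. ] F fixture xy [1.17 0.61] Fz -0.44
scene knob 60 [254.7 165.8] q mm [68.1 -0.6]
top red [(np.int32(114), array([237.21929825, 254.07017544]), array([232, 249,  12,  12], dtype=int32))]
top q [67.35737101 -1.87651491]
nuta (0.9997106194496155, (8, 8))
nutb (0.9995906949043274, (8, 8))
ring (0.9995661973953247, (8, 8))
head (0.818963348865509, (8, 8))
```

View pics/end.png

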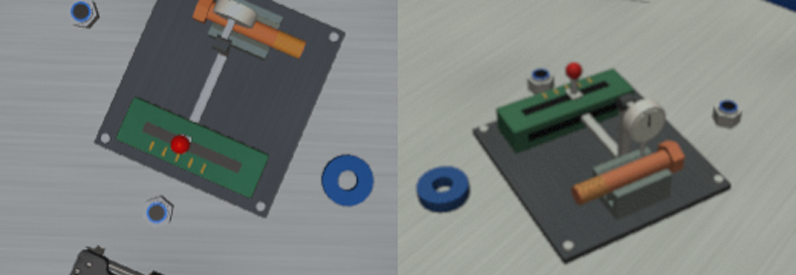

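The last picture shows the saddle at the third of the five marks. The gauge has moved along the bolt, and the nuts, ring and bolt head have not shifted. The arm is clear.

```bash
python3 -c "
from cell import env; print(env.sign_off())"
```

```text
the job is handed in; nothing more can be done
None
```

The lever is resting in the third notch, and the job was handed in at about 15 s on the robot's clock. With the fingers shut, I pushed the knob towards +y in small steps and counted three clicks. Each click showed as the force falling to about zero and the knob jumping about 6.5 mm ahead of the fingers. I then backed off in −y, went up and moved clear.

**Last checks:**
- **Lever position:** the scene camera read 68.1 mm and the top camera 67.4 mm. At the first two notches the scene camera read about 2 mm high, so this fits the third notch at 66 mm. In the picture the lever stands at the third brass mark.
- **Force:** the highest push I read was about 10 N. Force readings came only at the end of each move.
- **Loose parts:** both nuts and the ring match their first top-camera picture with no shift. The bolt head also shows no shift, but its match was weaker (0.82 against 0.999), probably because the dial gauge now stands nearer to it.
- **Not measured:** the gauge's position over the third station. I saw only that it moved along the bolt with the lever.

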